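Hang the onion basket on the spring scale arm

ROBOT

A 6-joint arm with a two-finger parallel gripper is mounted at the origin on a cart in front of the work surface, level with it; the furniture and walls round the work are solid. World frame = base frame: x ahead of the robot, y to its left, z up, the work surface at z = 0. Lengths are in mm, angles in degrees, forces in N, time in s.
With the tool pointing down it reaches from about 350 to 850 mm from the base axis. Payload 8.1 kg.
Tool frame: the origin (TCP) lies at the very end of the fingers, on their centre line; the grasp point (between the pads) lies 19 mm behind it; z points along the fingers, y is the direction in which the jaws open and shut (so a half turn about z gives the same grasp; the last joint's range is limited). The gripper opens to 85 mm and grips with 20 to 120 N. Pads are 22 mm wide; open, the fingers measure 114 mm over their backs; the gripper's body (76 mm by 85 mm) begins 54 mm behind the grasp point. The pads swing forward as they close: fully open they stand 13 mm farther back than shut.
Start: joints at [69.649, 7.471, 85.268, -0, 87.261, -4.893], TCP at [159.901, 578.305, 231.292] pointing down, gripper open.
Joint ranges: [-169.43, 169.43], [-51.17, 129.36], [1.28, 143.12], [-76.62, 256.62], [0, 156.53], [-152.29, 152.29]. Speed limits (degrees/s): [136.94, 136.94, 159.86, 180, 180, 180].

INTERFACE

Orientations are given as [roll, pitch, yaw] about the fixed x, y, z axes, in that order (R = Rz(yaw) Ry(pitch) Rx(roll)).
In Python, from bench import readout, eyes, workorder, cut_out, tip_of gives the robot as it stands.
- The arm moves only by the shell command python3 -m inch 'ROWS' [OPENING] [FORCE]. ROWS is JSON, one flat list of numbers, 4 for each row, row after row: the shift along the tool's x, y, z in m, then the turn about the tool's z in degrees. In form: [tx, ty, tz, yaw, tx, ty, tz, yaw, ...]. A call has exactly 10 rows; each row shifts and turns the commanded pose from where the row before left it, along the tool's axes as they then stand; what a row does not reach is not made up. A row lasts 1/12 s, in which the tool goes at most 41.7 mm and 7.16 degrees, less where a joint would pass 70% of its speed; a pose out of reach is approached as far as the arm can. A call with a gripper value outside its range is refused whole. OPENING is the opening, from 0 (shut) to 1 (fully open), set as the call begins (- or left out, the last holds). The fingers move at their own pace and stop on an object; FORCE is the grip in N (left out, the last holds). Time passes only in rows, so rows that do not move let the fingers close, or fill a call up. It gives the time, the measured TCP pose, the force and the opening at its end, in the units of the state.
- readout.sense(): the state, without advancing time (a new reading comes with each control period).
- eyes.snapshot(name): name is "scene" or "top" or "wrist"; returns the picture (400x640x3 uint8, red, green, blue); there is no depth.
- eyes.calibration(name): a dict with "vertical_fov" (degrees; the focal length in pixels is half the picture's height over the tangent of half this angle, whatever the lens; pixels are square), "cx", "cy" (the principal point, pixels), "T" (4x4, takes a point from camera to world coordinates). Camera axes: x right, y down, z forward; pixel columns grow to the right and rows downward; lengths in mm; the calibration is good to about 2 mm. A picture is of the moment at which its call begins: read the wrist's pose just before it. calibration takes no time and is no camera call; for the wrist camera it gives the pose at the moment of the call.
- workorder.hand_in(): hands the job in, once; it reports no verdict.
Trained networks look in the newest picture that a camera, given by its name, has taken for a name from the list of things; names that differ only in an ending like _2 or _b are one class to them, and where a whole thing is asked for, a point or a joint stands for the part that bears it (a point fixed in the world has none). Each returns a list of dicts, best first, with "confidence" (0 to 1); they miss things now and then, are a little off and sometimes report something else, mostly with a low value. They report only what shows in the picture. A call takes as long as a camera call. They do not tell look-alikes from the thing itself.
- cut_out(camera, label): "pixels" (400x640 bool, what is visible of it) and "bbox" ([left, top, right, bottom] in pixels, round what is visible of it).
- tip_of(camera, label): "centre" ([row, column] in pixels: a listed point, or the origin of a listed thing).
The state is a dict: "time": time; "joint_pos": joint angles; "qd": joint speeds; "joint_efforts": joint torques, N m; "tool_pos": TCP position; "tcp_rot": TCP orientation; "ft_force": force on the tool from outside, world axes, zero at the start; "wrist_torque": the same for the moment, N m; "finger_gap": finger opening in mm.
Only numpy, scipy, OpenCV 4.12 (cv2) and the standard library are available. Lean on these libraries where they do the work, as an engineer would, in place of code of your own. Each camera call takes 0.05 s, during which the arm holds its last target. There are 200 camera calls.

TASK

Weigh the onion: hang the wire basket that holds it on the forked end of the spring scale's arm, the handle bar lying in both upturned hooks and the basket hanging free above the worktop. The arm sinks under the weight, so let the basket down with it and let go only once the arm carries the whole weight and has stopped sinking: it must neither drop nor spring up at any time. Keep the onion in the basket and leave the other things on the worktop where they are.

Things in the scene. Friction and masses are not known exactly. Their poses are not given: they have to be found in the camera images.
- basket: open basket of dark steel wire, 130 (x) x 170 (y) x 60 mm high, with an onion in it; 0.36 to 0.54 kg in all. Origin at the centre of its underside, z up. A rigid upright handle spans it: posts at y = -80 and +80 mm rise to a level steel bar along y, 10 mm thick, centre line 150 mm above the origin, at x = 0.
- handle_mid (a point): middle of the basket's handle bar, on its centre line: the place to grip it. Here the bar has a round wooden sleeve, 16 mm thick, 50 mm long (from y = -25 to +25 mm); axes as the basket's, the bar runs along y. Below the bar is free space down to the top of the onion, about 50 mm lower.
- onion: brown onion, about 82 mm thick and 94 mm tall, lying loose in the basket; origin at its underside as it starts.
- scale_stand: fixed stand of the spring scale: grey foot plate 150 x 120 mm, steel post 24 mm thick and at the top a grey spring drum with white round faces, 88 mm across, whose axis (the arm's pivot) is level, along y, 200 mm above the worktop. Origin on the worktop under the pivot; the arm points along its -x axis, z up.
- hook_seat (a point): point on the arm, 250 mm from its pivot, where the middle of the handle bar lies once seated in both hooks. The arm ends in a fork of two steel prongs 10 mm thick, 46 mm either side of the middle, joined by a cross-bar 90 mm behind this point. Each prong dips here: flat floor 16 mm long, 6 mm below this point. x axis = stand's x (level only when sunk 0.25 rad), y along the seated bar.
- scale_arm (a joint): sinking of the arm, rad: 0 = unloaded at its upper stop, tilted up by 0.25, hook_seat 272 mm high; grows as it sinks (stop 0.55). Sinking starts at about 0.8 N on the seat, then 18 mm per newton; the free basket settles at 0.20 to 0.33 rad (50 to 80 mm lower, 9 to 10 mm farther from the stand: it runs on an arc), by its weight. Lightly damped: drops if let go early, springs up if too low.
- mug_cream: dark grey mug, 88 mm wide, 106 mm tall, a bystander at the right
- canister_tea: blue-grey canister with wooden lid, 92 x 92 x 120 mm, a bystander at the back
- tape_roll: roll of tan tape, 98 mm across, 25 mm high, a bystander at the front right
- lemon: lemon, 71 mm long, a bystander at the left
- egg_timer: round red and white kitchen timer, 62 mm across, a bystander at the back left
- dish_brush: grey dish brush, 269 mm long, a bystander at the right
- fork_front (a point): on the arm, midway between the tops of the two upturned front ends (red tips): 31 mm before hook_seat and 24 mm higher, measured along and square to the arm (about 32 mm higher while the arm is up). The bar must come over these ends, from the front, the prongs passing between bar and basket and inside its posts; then down. Behind the dip are humps 10 mm lower than these ends.
Not all that is in view belongs to the job. There is more than one size of the onion; the one meant has the size given above.

How it is judged:
By the outcome, as a careful person would: the job done as asked, in the order asked, and still so for the second after the job is handed in, with the robot touching nothing.
It also fails if it takes over 64 s, if anything falls off the work surface, if the arm or the gripper's body presses on something with over 40 N, if the wrist force passes 120 N, or if a joint passes its speed limit or range.

## Working session

There is one attempt and no reset: what is moved stays moved. The work goes in short steps, Python scripts to look and compute and a shell command to move; the robot and the scene stay as the last step left them, time stands still between calls to the robot, and variables do not carry over. Pictures are saved under pics/ and viewed, on a budget of 10 in all, crops included, one or two more only if the job needs it, and the job is handed in when it is done.

```bash
mkdir -p pics
cat > h.py <<'E'
import numpy as np, cv2
from bench import readout, eyes, workorder, cut_out, tip_of
def save(n,f,crop=None,s=1):
    im=eyes.snapshot(n)[:,:,::-1]
    if crop: im=im[crop[1]:crop[3],crop[0]:crop[2]]
    if s!=1: im=cv2.resize(im,None,fx=s,fy=s,interpolation=cv2.INTER_CUBIC)
    cv2.imwrite('pics/'+f,im)
def ray(n,rc):
    c=eyes.calibration(n); f=200/np.tan(np.radians(c['vertical_fov']/2)); T=np.array(c['T'])
    d=T[:3,:3]@np.array([(rc[1]-c['cx'])/f,(rc[0]-c['cy'])/f,1]); return T[:3,3],d/np.linalg.norm(d)
def tri(a):
    A=np.zeros((3,3));b=np.zeros(3);R=[ray(n,p) for n,p in a]
    for o,d in R:
        P=np.eye(3)-np.outer(d,d);A+=P;b+=P@o
    x=np.linalg.solve(A,b);return x,[np.linalg.norm((np.eye(3)-np.outer(d,d))@(x-o)) for o,d in R]
def atz(n,rc,z):
    o,d=ray(n,rc);return o+d*(z-o[2])/d[2]
def proj(n,p):
    c=eyes.calibration(n); f=200/np.tan(np.radians(c['vertical_fov']/2)); T=np.array(c['T'])
    q=T[:3,:3].T@(np.array(p)-T[:3,3]); return [round(f*q[1]/q[2]+c['cy'],1),round(f*q[0]/q[2]+c['cx'],1)]
E
python3 - <<'E'
from h import *
np.set_printoptions(precision=1,suppress=True)
save('scene','s1.png');save('top','t1.png')
for l in ['basket','handle_mid','onion','scale_stand','hook_seat','fork_front']:
    for n in ['scene','top']:
        print(l,n,[(round(d['confidence'],2),np.round(d['centre'],1)) for d in tip_of(n,l)][:4])
print(readout.sense())
for n in ['scene','top','wrist']: print(np.array(eyes.calibration(n)['T']))
E
```

```text
basket scene [(0.91, array([291.7, 366.5])), (0.2, array([198.6, 260.5]))]
basket top [(0.56, array([268.3, 269.3]))]
handle_mid scene [(0.81, array([274.2, 372.3]))]
handle_mid top [(0.63, array([262.3, 266.2]))]
onion scene [(0.72, array([288.2, 321.9])), (0.56, array([294.6, 363.7])), (0.52, array([340.4, 364.4]))]
onion top [(0.65, array([232.4, 265.2])), (0.54, array([268. , 270.6])), (0.47, array([277.2, 226.6]))]
scale_stand scene [(0.79, array([197.9, 262.6])), (0.56, array([307.2, 294.7])), (0.35, array([277.8, 372.8]))]
scale_stand top [(0.95, array([163.3, 339.3])), (0.18, array([179.8, 369.4]))]
hook_seat scene [(0.88, array([151.8, 320.1]))]
hook_seat top [(0.83, array([180.3, 368.6]))]
fork_front scene [(0.73, array([142.8, 328.1])), (0.47, array([272.7, 373.6]))]
fork_front top [(0.78, array([177.6, 368.2]))]
{'time': 0.7, 'joint_pos': array([69.7,  7.5, 85.3,  0. , 87.3, -4.9]), 'qd': array([-0. ,  0.1, -0.1, -0. ,  0. ,  0. ]), 'joint_efforts': array([ -0. , -56.9, -50.1,  -0. ,   0. ,   0. ]), 'tool_pos': array([159.9, 578.3, 231.3]), 'tcp_rot': array([180. ,  -0. , 164.5]), 'ft_force': array([ 0.4,  0.3, -0.1]), 'wrist_torque': array([0.1, 0. , 0. ]), 'finger_gap': 85.08793946777286}
[[  -1.     0.1   -0.1  708.3]
 [   0.1    0.8   -0.6  789.3]
 [   0.    -0.6   -0.8 1252.7]
 [   0.     0.     0.     1. ]]
[[  -0.4   -0.8    0.4   80.1]
 [  -0.9    0.4   -0.2  235.6]
 [   0.    -0.4   -0.9 1492.5]
 [   0.     0.     0.     1. ]]
[[  0.3   0.9   0.3  78.1]
 [  1.   -0.3  -0.1 602.1]
 [ -0.    0.3  -0.9 374.7]
 [  0.    0.    0.    1. ]]
```

```bash
ls; cat *.md 2>/dev/null | head -30
```

```text
h.py
pics
```

View pics/s1.png

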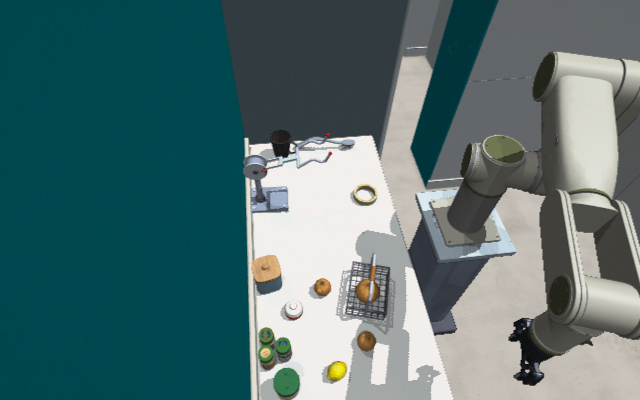

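View pics/t1.png

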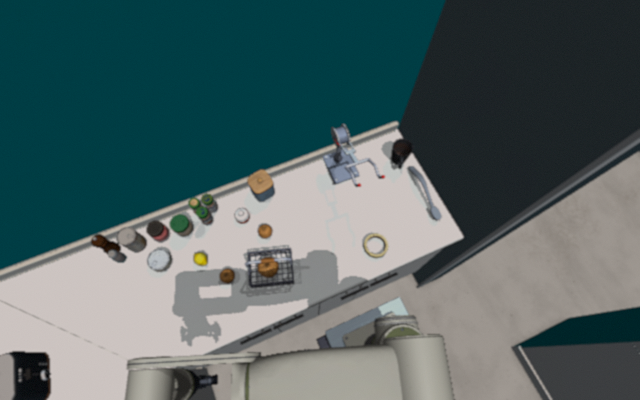

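Run:
```python
from h import *
np.set_printoptions(precision=1,suppress=True)
print('basket',tri([('scene',(291.7,366.5)),('top',(268.3,269.3))]))
print('handle',tri([('scene',(274.2,372.3)),('top',(262.3,266.2))]))
print('hook',tri([('scene',(151.8,320.1)),('top',(180.3,368.6))]))
print('ff',tri([('scene',(142.8,328.1)),('top',(177.6,368.2))]))
print('stand',tri([('scene',(197.9,262.6)),('top',(163.3,339.3))]))
for a in [(288.2,321.9),(294.6,363.7),(340.4,364.4)]:
  for b in [(232.4,265.2),(268,270.6),(277.2,226.6)]: print('on',a,b,tri([('scene',a),('top',b)]))
```

```text
basket (array([446.1, 262.5,  21.9]), [np.float64(1.1903438579521641), np.float64(1.1903438579520085)])
handle (array([441.2, 261.5, 146.6]), [np.float64(2.8500646454600593), np.float64(2.850064645460169)])
hook (array([ 549.2, -191.7,  246.6]), [np.float64(1.5888757660469432), np.float64(1.5888757660469905)])
ff (array([ 529.5, -168.5,  315.4]), [np.float64(2.722698879553564), np.float64(2.722698879553483)])
stand (array([ 774.9, -197.4,   -2.3]), [np.float64(6.210536723447423), np.float64(6.210536723447304)])
on (288.2, 321.9) (232.4, 265.2) (array([594.2, 225.7,  10.1]), [np.float64(0.7473082728780982), np.float64(0.7473082728779644)])
on (288.2, 321.9) (268, 270.6) (array([531.6, 221. , -98.3]), [np.float64(68.28789821825117), np.float64(68.28789821825126)])
on (288.2, 321.9) (277.2, 226.6) (array([526.8, 358. , 171.8]), [np.float64(100.33675618895077), np.float64(100.3367561889509)])
on (294.6, 363.7) (232.4, 265.2) (array([512.5, 270.8, 137.3]), [np.float64(55.97656270484736), np.float64(55.97656270484733)])
on (294.6, 363.7) (268, 270.6) (array([452.1, 258.4,  -8.3]), [np.float64(0.431099360852404), np.float64(0.4310993608523535)])
on (294.6, 363.7) (277.2, 226.6) (array([463.8, 376.9, 202.5]), [np.float64(43.07110679510638), np.float64(43.07110679510638)])
on (340.4, 364.4) (232.4, 265.2) (array([534.3, 320.1,  12.7]), [np.float64(108.84048616751949), np.float64(108.84048616751951)])
on (340.4, 364.4) (268, 270.6) (array([ 472.7,  304.2, -224.9]), [np.float64(52.90583463638766), np.float64(52.905834636387794)])
on (340.4, 364.4) (277.2, 226.6) (array([483.3, 424.7,  18.3]), [np.float64(4.836349780805325), np.float64(4.836349780805149)])
```

The scene view shows the basket at (367,291) with the bar running roughly vertically in the image. The scale is at (262,185), with red fork tips at (327,134) and (330,153).

Candidates for the onion in scene pixels are: (368,291) in the basket, (322,287) loose, smaller, and (367,341) loose, small. There is only one basket and one scale, so I choose the basket at (367,291). I'll check it close up with the wrist camera from above it.

```bash
python3 -m inch '[-0.035,-0.022,-0.004,0,-0.035,-0.022,-0.004,0,-0.035,-0.022,-0.004,0,-0.035,-0.022,-0.004,0,-0.035,-0.022,-0.004,0,-0.035,-0.022,-0.004,0,-0.035,-0.022,-0.004,0,-0.035,-0.022,-0.004,0,-0.035,-0.022,-0.004,0,-0.035,-0.022,-0.004,0]'
python3 -m inch '[0,0,-0.004,7.1,0,0,-0.004,7.1,0,0,-0.004,7.1,0,0,-0.004,7.1,0,0,-0.004,7.1,0,0,-0.004,7.1,0,0,-0.004,7.1,0,0,-0.004,7.1,0,0,-0.004,3.5,0,0,-0.004,0]'
python3 - <<'E'
from h import *
np.set_printoptions(precision=1,suppress=True)
save('wrist','w1.png')
for l in ['basket','handle_mid','onion']:
    print(l,[(round(d['confidence'],2),np.round(d['centre'],1)) for d in tip_of('wrist',l)][:4])
d=tip_of('wrist','handle_mid')
if d: print(atz('wrist',d[0]['centre'],150))
s=readout.sense();print(s['tool_pos'],s['tcp_rot'],s['time'],s['joint_pos'])
E
```

```text
time: 1.53
tool_pos: [439.6, 271.3, 271.8]
tcp_rot: [180.0, 0.0, 164.6]
ft_force: [1.3, 0.3, 0.2]
finger_gap: 85.6
time: 2.37
tool_pos: [438.6, 273.0, 311.6]
tcp_rot: [180.0, -0.0, 104.1]
ft_force: [0.7, 0.5, 0.1]
finger_gap: 85.5
basket [(0.71, array([162.5, 320.6]))]
handle_mid [(0.84, array([197.4, 320.1]))]
onion [(0.94, array([209. , 408.8])), (0.76, array([ 53.3, 377.1])), (0.7, array([164.7, 325.1]))]
[443.7 259.6 150. ]
[438.5 272.9 311.1] [-180.     0.   104.3] 2.6167 [26.2 -6.6 91.2 -0.  95.5 11.9]
```

View pics/w1.png

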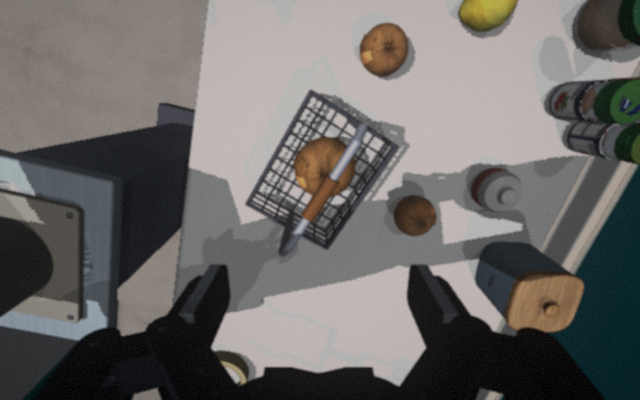

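The wrist picture shows one wire basket, with the onion at (325,165). The bar runs from (287,250) to (362,130), with the sleeve at about (320,197). The loose onions are at (415,215), which is small, and (384,50).

Run:
```python
from h import *
np.set_printoptions(precision=1,suppress=True)
import cv2
im=eyes.snapshot('wrist')[:,:,::-1]
h=cv2.cvtColor(im,cv2.COLOR_BGR2HSV)
# sleeve: brown pixels near the bar
a=atz('wrist',(246,290),150);b=atz('wrist',(130,361),150)
print('ends',a,b,np.linalg.norm(a-b),'mid',(a+b)/2)
d=a-b;print('dir deg',np.degrees(np.arctan2(d[1],d[0])))
# sleeve ends
p=atz('wrist',(222,306),150);q=atz('wrist',(174,334),150)
print('sleeve',p,q,np.linalg.norm(p-q),(p+q)/2);d=p-q;print(np.degrees(np.arctan2(d[1],d[0])))
for c in [ (95,312),(205,248),(247,328),(143,399)]: print('rim',atz('wrist',c,60))
print(tri([('scene',tip_of('scene','handle_mid')[0]['centre']),('wrist',tip_of('wrist','handle_mid')[0]['centre'])]))
cv2.imwrite('pics/w2.png',cv2.resize(im[80:270,220:420],None,fx=4,fy=3.1))
```

```text
ends [425.9 198.2 150. ] [464.4 334.4 150. ] 141.58394578100138 mid [445.2 266.3 150. ]
dir deg -105.78033789381875
sleeve [436.1 229.6 150. ] [450.9 286.7 150. ] 58.971561300355624 [443.5 258.1 150. ]
-104.568125750592
rim [410.2 352.7  60. ]
rim [361. 197.  60.]
rim [480.4 163.2  60. ]
rim [529.  324.6  60. ]
(array([474.6, 374. , 353.4]), [np.float64(23.713359275430538), np.float64(23.71335927543043)])
```

View pics/w2.png

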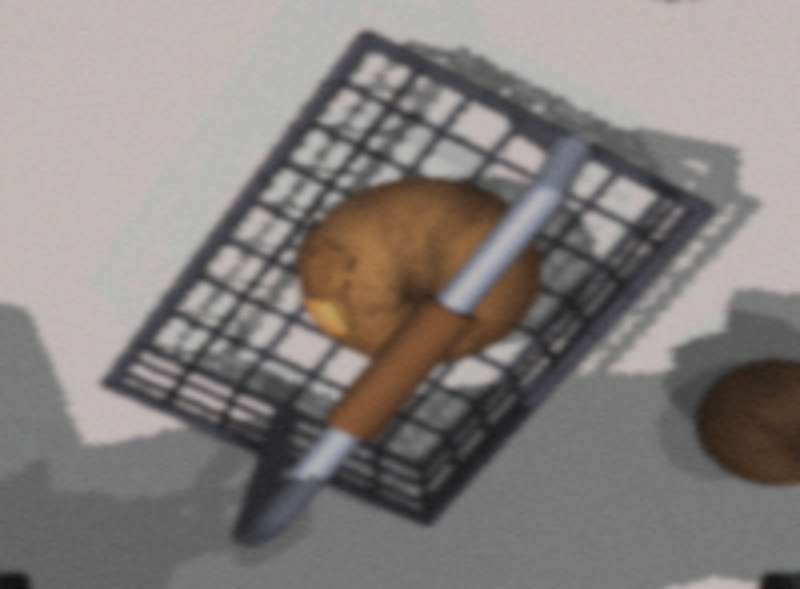

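```bash
python3 -m inch '[0,0,0,6,0,0,0,6,0,0,0,6,0,0,0,6,0,0,0,6,-0.0023,0.0017,0.01,0,-0.0023,0.0017,0.01,0,-0.0023,0.0017,0.01,0,-0.0023,0.0017,0.01,0,-0.0023,0.0017,0.01,0]'
python3 -m inch '[0,0,0.014,0,0,0,0.014,0,0,0,0.014,0,0,0,0.014,0,0,0,0.013,0,0,0,0.013,0,0,0,0.013,0,0,0,0.012,0,0,0,0.011,0,0,0,0.009,0]'
python3 - <<'E'
from h import *
save('wrist','w3.png')
print(readout.sense()['tool_pos'],readout.sense()['ft_force'])
print([(round(d['confidence'],2),np.round(d['centre'],1),atz('wrist',d['centre'],150)) for d in tip_of('wrist','handle_mid')])
E
```

```text
time: 3.6
tool_pos: [443.4, 259.0, 259.5]
tcp_rot: [-179.9, 0.1, 74.3]
ft_force: [0.1, 0.5, 0.1]
finger_gap: 85.3
time: 4.43
tool_pos: [443.4, 259.5, 132.8]
tcp_rot: [-180.0, 0.0, 74.2]
ft_force: [-0.8, 0.0, -0.0]
finger_gap: 85.6
[442.48032331 259.0328974  131.13010264] [-1.63166144  0.00266099 -2.26374692]
[(0.91, array([289.6, 322.5]), array([443.20374119, 257.51477332, 150.        ]))]
```

View pics/w3.png

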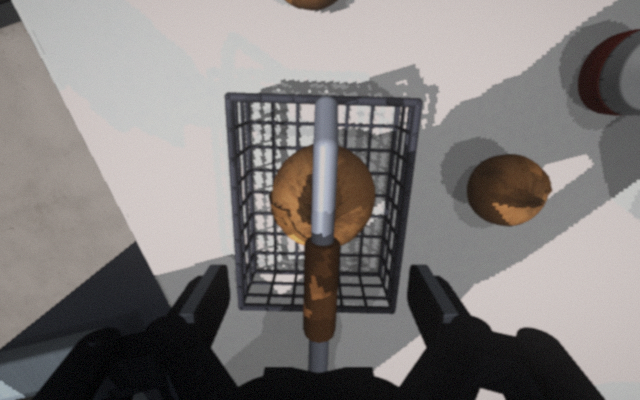

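The close view shows the sleeve at (320,290), midway between the fingers, with the bar tilted about 1.5° to the jaws. I'll correct the tilt, grip and lift slowly. Meanwhile I'll measure the red fork tips in both fixed cameras.

```bash
python3 -m inch '[0,0,0,-1.5,0,0,0,0,0,0,0,0,0,0,0,0,0,0,0,0,0,0,0,0,0,0,0,0,0,0,0,0,0,0,0,0,0,0,0,0]' 0 60
python3 -m inch '[0,0,0,0,0,0,-0.001,0,0,0,-0.002,0,0,0,-0.003,0,0,0,-0.004,0,0,0,-0.005,0,0,0,-0.006,0,0,0,-0.006,0,0,0,-0.004,0,0,0,-0.002,0]'
python3 - <<'E'
from h import *
np.set_printoptions(precision=1,suppress=True)
s=readout.sense();print(s['tool_pos'],s['tcp_rot'],s['ft_force'],s['wrist_torque'],s['finger_gap'])
R={}
for n,box in [('scene',(310,120,345,170)),('top',(345,165,395,195))]:
    im=eyes.snapshot(n).astype(int);x0,y0,x1,y1=box
    c=im[y0:y1,x0:x1];w=np.clip(c[...,0]-np.maximum(c[...,1],c[...,2])-20,0,None)
    k,lab,st,cen=cv2.connectedComponentsWithStats((w>0).astype(np.uint8))
    R[n]=[]
    for i in range(1,k):
        if st[i,4]<3: continue
        m=(lab==i)*w;yy,xx=np.mgrid[y0:y1,x0:x1]
        R[n].append(((m*yy).sum()/m.sum(),(m*xx).sum()/m.sum()));print(n,st[i,4],R[n][-1])
for a in R['scene']:
    for b in R['top']: print(a,b,*tri([('scene',a),('top',b)]))
for n in ('scene','top'):
    for l in ('hook_seat','fork_front'):
        for d in tip_of(n,l)[:1]: print(n,l,d['confidence'],atz(n,d['centre'],272 if l=='hook_seat' else 304))
    m=cut_out(n,'scale_stand')
    print(n,m[0]['bbox'] if m else None)
E
```

```text
time: 5.37
tool_pos: [444.0, 259.8, 134.7]
tcp_rot: [180.0, -0.0, 75.7]
ft_force: [2.0, 0.6, 1.8]
finger_gap: 13.8
time: 6.2
tool_pos: [444.2, 259.9, 168.6]
tcp_rot: [179.9, -0.1, 75.7]
ft_force: [-0.5, -0.2, -5.0]
finger_gap: 14.1
[444.2 259.9 168.6] [179.9  -0.1  75.7] [-0.5 -0.2 -5. ] [ 0. -0.  0.] 14.143995186356326
scene 12 (np.float64(134.08967391304347), np.float64(327.3269927536232))
scene 14 (np.float64(152.7302192564347), np.float64(330.00762631077214))
top 17 (np.float64(176.2544570502431), np.float64(382.73581847649916))
top 16 (np.float64(184.61787365177196), np.float64(358.87057010785827))
(np.float64(134.08967391304347), np.float64(327.3269927536232)) (np.float64(176.2544570502431), np.float64(382.73581847649916)) [ 521.6 -224.8  300.5] [np.float64(0.3294044869996035), np.float64(0.3294044869995036)]
(np.float64(134.08967391304347), np.float64(327.3269927536232)) (np.float64(184.61787365177196), np.float64(358.87057010785827)) [ 520.4 -127.4  369.9] [np.float64(22.996984988307528), np.float64(22.99698498830747)]
(np.float64(152.7302192564347), np.float64(330.00762631077214)) (np.float64(176.2544570502431), np.float64(382.73581847649916)) [ 526.6 -231.3  228.4] [np.float64(27.164103328563286), np.float64(27.164103328563375)]
(np.float64(152.7302192564347), np.float64(330.00762631077214)) (np.float64(184.61787365177196), np.float64(358.87057010785827)) [ 525.9 -133.1  300.3] [np.float64(0.41740645223007256), np.float64(0.4174064522302488)]
scene hook_seat 0.92 [ 552.9 -177.2  272. ]
scene fork_front 0.56 [ 522.6 -186.3  304. ]
scene [242.9, 138.5, 330.1, 213.3]
top hook_seat 0.81 [ 548.1 -165.1  272. ]
top fork_front 0.6 [ 530. -172.  304.]
top [322.4, 128.7, 384.3, 188.9]
```

```bash
python3 -m inch '[0,0,-0.004,-1,0,0,-0.009,-1.2,0,0,-0.015,-1.2,0,0,-0.02,-1.2,0,0,-0.022,-1.2,0,0,-0.022,-1.2,0,0,-0.022,-1.2,0,0,-0.02,-1.2,0,0,-0.012,-1.2,0,0,-0.006,-0.4]'
python3 -m inch '[-0.005,0,0,0,-0.012,0.001,0,0,-0.02,0.002,0,0,-0.027,0.002,0,0,-0.03,0.002,0,0,-0.03,0.002,0,0,-0.03,0.002,0,0,-0.03,0.002,0,0,-0.03,0.002,0,0,-0.03,0.002,0,0]'
python3 -m inch '[-0.03,0.002,0,0,-0.03,0.002,0,0,-0.03,0.002,0,0,-0.026,0.002,0,0,-0.022,0.002,0,0,-0.018,0.002,0,0,-0.014,0.002,0,0,-0.01,0.002,0,0,-0.007,0.001,0,0,-0.004,0,0,0]'
python3 -m inch '[0,0,0,0,0,0,0,0,0,0,0,0,0,0,0,0,0,0,0,0,0,0,0,0,0,0,0,0,0,0,0,0,0,0,0,0,0,0,0,0]'
python3 - <<'E'
from h import *
np.set_printoptions(precision=1,suppress=True)
s=readout.sense();print(s['tool_pos'],s['tcp_rot'],s['ft_force'],s['wrist_torque'],s['finger_gap'])
save('wrist','w4.png')
for l,z in [('hook_seat',272),('fork_front',304),('handle_mid',s['tool_pos'][2]+15)]:
  print(l,[(round(d['confidence'],2),np.round(d['centre'],1),atz('wrist',d['centre'],z)) for d in tip_of('wrist',l)])
E
```

```text
time: 7.43
tool_pos: [444.4, 260.0, 322.4]
tcp_rot: [179.8, -0.1, 86.9]
ft_force: [0.5, 0.1, -4.7]
finger_gap: 13.8
time: 8.27
tool_pos: [445.4, 12.8, 317.3]
tcp_rot: [-179.8, 0.0, 86.7]
ft_force: [0.5, 1.1, -4.9]
finger_gap: 14.0
time: 9.1
tool_pos: [452.3, -177.4, 318.2]
tcp_rot: [-179.9, -0.0, 86.7]
ft_force: [0.3, -0.1, -4.2]
finger_gap: 13.8
time: 9.93
tool_pos: [452.9, -176.6, 319.3]
tcp_rot: [180.0, 0.0, 86.7]
ft_force: [-0.6, 0.7, -4.7]
finger_gap: 13.8
[ 452.9 -176.6  319.3] [180.    0.   86.7] [-0.6  0.7 -4.7] [-0.  -0.   0.1] 13.815747562731932
hook_seat []
fork_front []
handle_mid [(0.92, array([285.8, 317.7]), array([ 451.8, -177.6,  334.3]))]
```

View pics/w4.png

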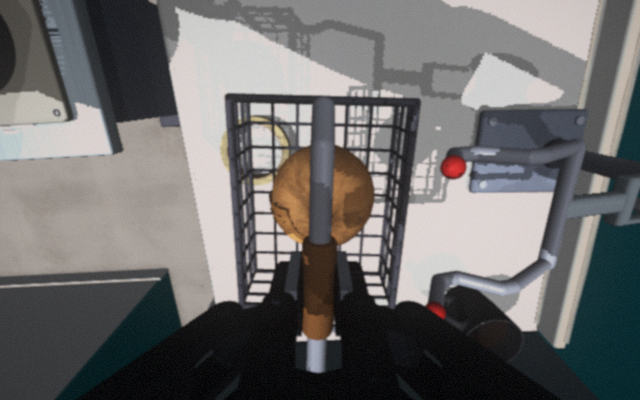

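The basket is held. The left red tip shows at (453,167) and the right one, half hidden, at about (437,313). I'll measure them in wrist view and cross-check against the fixed cameras.

Run:
```python
from h import *
np.set_printoptions(precision=1,suppress=True)
im=cv2.imread('pics/w4.png').astype(int)[...,::-1]
w=((im[...,0]-np.maximum(im[...,1],im[...,2]))>60).astype(np.uint8)
k,l,st,c=cv2.connectedComponentsWithStats(w)
for i in range(1,k):
    if st[i,4]>40: print(st[i],c[i],atz('wrist',(c[i][1],c[i][0]),300))
print('tri left',tri([('wrist',(166.5,453)),('scene',(152.73,330.0)),('top',(184.6,358.9))]))
# expected pixels from fixed-cam estimate
print(proj('wrist',(525.9,-133.1,300.3)),proj('wrist',(521.6,-224.8,300.5)))
# prong rear corners / arm centre line: 
print('handle ends',atz('wrist',(105,324),334),atz('wrist',(375,316),334))
for y,x in [(147,570),(262,545)]: print('crossbar',atz('wrist',(y,x),250))
```

```text
[442 156  24  22 415] [453.5 166.7] [ 526.2 -131.6  300. ]
[429 305  17  14 136] [437.5 310.5] [ 523.9 -222.8  300. ]
tri left (array([ 525.7, -132.2,  301. ]), [np.float64(0.9264008241871651), np.float64(0.1237842576331844), np.float64(1.0387742575845504)])
[np.float64(169.6), np.float64(452.9)] [np.float64(313.9), np.float64(433.8)]
handle ends [459.  -95.6 334. ] [ 447.7 -233.3  334. ]
crossbar [ 625.  -134.9  250. ]
crossbar [ 623.9 -222.9  250. ]
```

```bash
python3 -m inch '[0,0.002,0.001,-0.5,0,0.004,0.002,-0.5,0,0.005,0.002,0,0,0.005,0.002,0,0,0.005,0.002,0,0,0.005,0.002,0,0,0.005,0.002,0,0,0.004,0.001,0,0,0.003,0.001,0,0,0.002,0,0]'
python3 -m inch '[0,0.003,0,0,0,0.005,0,0,0,0.006,0,0,0,0.006,0,0,0,0.006,0,0,0,0.006,0,0,0.0005,0.006,0,0,0.0005,0.005,0,0,0,0.003,0.001,0,0,0.002,0.001,0]'
python3 -m inch '[0,0.002,0.001,0,0,0.002,0.001,0,0,0.002,0.001,0,0,0.0015,0.001,0,0,0.001,0.001,0,0,0,0.001,0,0,0,0,0,0,0,0,0,0,0,0,0,0,0,0,0]'
python3 - <<'E'
from h import *
np.set_printoptions(precision=1,suppress=True)
s=readout.sense();print(s['tool_pos'],s['tcp_rot'],s['ft_force'],s['wrist_torque'],s['finger_gap'])
save('wrist','w5.png')
for l in ['hook_seat','fork_front','handle_mid']:
  print(l,[(round(d['confidence'],2),np.round(d['centre'],1)) for d in tip_of('wrist',l)])
print(proj('wrist',(549.5,-179.3,272)))
im=eyes.snapshot('scene')[:,:,::-1];cv2.imwrite('pics/s2.png',cv2.resize(im[100:230,240:400],None,fx=5,fy=4.6,interpolation=cv2.INTER_CUBIC))
E
```

```text
time: 10.97
tool_pos: [493.2, -178.2, 303.9]
tcp_rot: [-180.0, -0.0, 87.7]
ft_force: [0.3, 0.4, -5.0]
finger_gap: 14.1
time: 11.8
tool_pos: [541.3, -179.1, 302.1]
tcp_rot: [-180.0, -0.0, 87.8]
ft_force: [-0.3, -0.2, -5.0]
finger_gap: 13.9
time: 12.63
tool_pos: [549.3, -179.5, 296.4]
tcp_rot: [180.0, 0.0, 87.7]
ft_force: [-0.2, 0.4, -5.1]
finger_gap: 14.0
[ 549.3 -179.5  296.4] [180.    0.   87.7] [-0.2  0.4 -5.1] [-0. -0. -0.] 14.01636021314894
hook_seat []
fork_front []
handle_mid [(0.73, array([282.5, 318.2]))]
[np.float64(245.7), np.float64(319.6)]
```

View pics/w5.png

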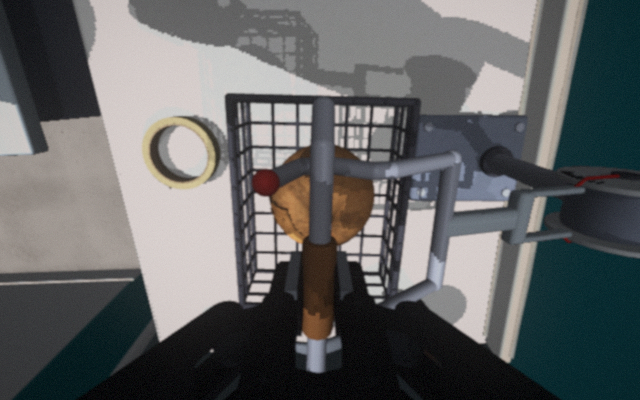

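The fork passes between bar and basket: the left tip is at (265,183), the prong runs under the bar at (322,165), and both are inside the posts. Next is down towards the seat.

```bash
python3 -m inch '[0,0,0.001,0,0,0,0.003,0,0,0,0.004,0,0,0,0.005,0,0,0,0.005,0,0,0,0.005,0,0,0,0.004,0,0,0,0.003,0,0,0,0.002,0,0,0,0.001,0]'
python3 -m inch '[0,0,0.001,0,0,0,0.001,0,0,0,0.001,0,0,0,0,0,0,0,0,0,0,0,0,0,0,0,0,0,0,0,0,0,0,0,0,0,0,0,0,0]'
python3 - <<'E'
from h import *
np.set_printoptions(precision=1,suppress=True)
s=readout.sense();print(s['tool_pos'],s['tcp_rot'],s['ft_force'],s['wrist_torque'])
im=eyes.snapshot('wrist')[:,:,::-1].copy()
for p,c in [((525.9,-132.5,300.5),(0,255,0)),((551.3,-133.3,272),(255,255,0)),((549.3,-179.5,s['tool_pos'][2]+15.3),(255,0,255))]:
    q=proj('wrist',p);print(p,q);cv2.circle(im,(round(q[1]),round(q[0])),2,c,-1)
cv2.imwrite('pics/w6.png',cv2.resize(im[80:330,220:480],None,fx=3,fy=2.4,interpolation=cv2.INTER_CUBIC))
E
```

```text
time: 13.72
tool_pos: [549.2, -179.5, 262.8]
tcp_rot: [-180.0, -0.0, 87.7]
ft_force: [-0.1, -1.1, -4.8]
finger_gap: 13.7
time: 14.55
tool_pos: [549.4, -179.5, 260.3]
tcp_rot: [180.0, 0.0, 87.7]
ft_force: [0.1, 0.7, -5.4]
finger_gap: 14.6
[ 549.4 -179.5  260.3] [180.    0.   87.7] [ 0.1  0.7 -5.4] [-0.   0.1 -0. ]
(525.9, -132.5, 300.5) [np.float64(212.3), np.float64(248.4)]
(551.3, -133.3, 272) [np.float64(188.7), np.float64(320.2)]
(549.3, -179.5, np.float64(275.6274500880946)) [np.float64(284.4), np.float64(319.6)]
```

View pics/w6.png

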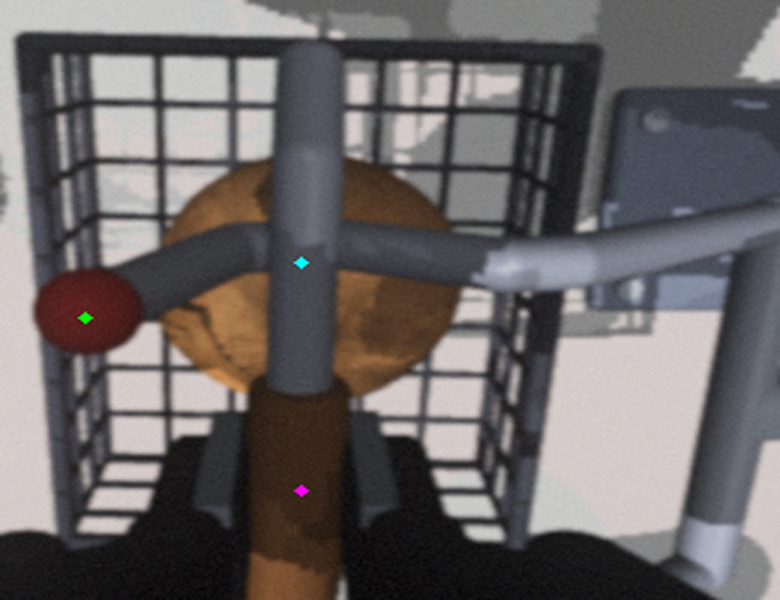

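```bash
python3 -m inch '[0,0,0.001,0,0,0,0.002,0,0,0,0.002,0,0,-0.0005,0.002,0,0,-0.0005,0.002,0,0,-0.0005,0.002,0,0,-0.0005,0.002,0,0,-0.0005,0.002,0,0,-0.0005,0.001,0,0,-0.0003,0.001,0]'
python3 -c "
from bench import readout;s=readout.sense();print(s['tool_pos'],s['ft_force'],s['wrist_torque'])"
python3 -m inch '[0,-0.0002,0.001,0,0,-0.0003,0.001,0,0,-0.0003,0.0015,0,0,-0.0003,0.0015,0,0,-0.0003,0.0015,0,0,-0.0003,0.0015,0,0,-0.0003,0.0015,0,0,-0.0003,0.0015,0,0,-0.0003,0.001,0,0,-0.0001,0.0005,0]'
python3 -c "
from bench import readout;s=readout.sense();print(s['tool_pos'],s['ft_force'],s['wrist_torque'])"
```

```text
time: 15.43
tool_pos: [546.1, -179.4, 243.2]
tcp_rot: [180.0, 0.0, 87.7]
ft_force: [1.2, 0.2, -2.5]
finger_gap: 13.7
[ 546.08604333 -179.35925025  243.22957955] [ 1.20427509  0.17124183 -2.5448322 ] [-0.00964068 -0.15995534  0.0514753 ]
time: 16.27
tool_pos: [543.3, -179.3, 230.6]
tcp_rot: [-180.0, -0.0, 87.7]
ft_force: [1.9, -0.5, -2.9]
finger_gap: 13.9
[ 543.29611342 -179.25543477  230.63568232] [ 1.87885298 -0.50255511 -2.93679121] [-0.0353689  -0.19403075 -0.01879976]
```

```bash
python3 -m inch '[0,0,0.001,0,0,0,0.001,0,0,0,0.0015,0,0,-0.0002,0.0015,0,0,-0.0002,0.0015,0,0,-0.0002,0.0015,0,0,-0.0002,0.0015,0,0,-0.0002,0.0015,0,0,0,0.001,0,0,0,0.0005,0]'
python3 -c "
from bench import readout;s=readout.sense();print(s['tool_pos'],s['ft_force'],s['wrist_torque'])"
python3 -m inch '[0,0,0.001,0,0,-0.0001,0.001,0,0,-0.0002,0.0015,0,0,-0.0002,0.0015,0,0,-0.0002,0.0015,0,0,-0.0002,0.0015,0,0,-0.0001,0.0015,0,0,-0.0001,0.0015,0,0,0,0.001,0,0,0,0.0005,0]'
python3 - <<'E'
from h import *
ss=readout.sense();print(ss['tool_pos'],ss['ft_force'],ss['wrist_torque'])
save('wrist','w7.png',(220,80,480,330),2.4)
E
```

```text
time: 17.1
tool_pos: [542.2, -179.2, 218.1]
tcp_rot: [-180.0, -0.0, 87.7]
ft_force: [-1.9, -0.8, -2.0]
finger_gap: 13.9
[ 542.23583875 -179.23530903  218.08631316] [-1.86291838 -0.82953177 -1.98852612] [-0.05261369  0.25910394 -0.03595544]
time: 17.93
tool_pos: [541.3, -179.2, 205.7]
tcp_rot: [180.0, 0.0, 87.7]
ft_force: [1.0, 0.1, -1.8]
finger_gap: 14.1
[ 541.31042214 -179.19858971  205.65669727] [ 1.01904912  0.07426303 -1.78770642] [-0.05724238 -0.09319029 -0.04558399]
```

View pics/w7.png

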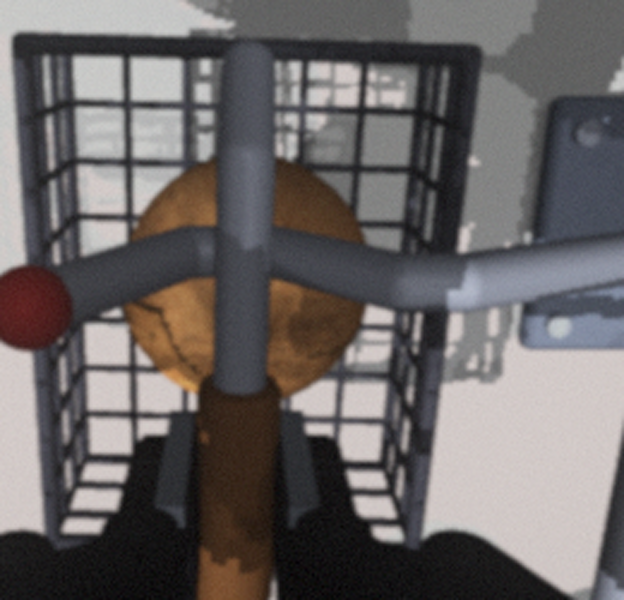

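```bash
python3 -m inch '[0,0,0.001,0,0,-0.0001,0.002,0,0,-0.0001,0.002,0,0,-0.0002,0.002,0,0,-0.0002,0.002,0,0,-0.0001,0.002,0,0,-0.0001,0.002,0,0,0,0.002,0,0,0,0.001,0,0,0,0.001,0]'
cat > avg.py <<'E'
from h import *
import sys
F=[];np.set_printoptions(precision=2,suppress=True)
for i in range(int(sys.argv[1])):
    eyes.snapshot('scene');s=readout.sense();F.append(np.r_[s['tool_pos'],s['ft_force'],s['wrist_torque']])
F=np.array(F);print(F.mean(0),F.std(0)[3:6],s['time'],s['finger_gap'])
E
python3 avg.py 16
```

```text
time: 18.82
tool_pos: [540.6, -179.2, 188.8]
tcp_rot: [180.0, 0.0, 87.7]
ft_force: [1.5, -0.4, 0.1]
finger_gap: 13.8
[ 540.49 -179.15  188.84    1.84   -0.2    -0.32   -0.02   -0.31    0.02] [0.45 0.27 0.5 ] 19.6167 13.771422023825965
```

```bash
python3 -m inch '[0,0.0002,0,0,0,0.0003,0,0,0,0.0003,0.0005,0,0,0.0002,0.0005,0,0,0.0003,0.0005,0,0,0.0002,0.0005,0,0,0,0,0,0,0,0,0,0,0,0,0,0,0,0,0]'
python3 avg.py 12
```

```text
time: 20.45
tool_pos: [541.9, -179.2, 186.8]
tcp_rot: [-180.0, -0.0, 87.7]
ft_force: [-3.7, -0.0, -1.2]
finger_gap: 14.0
[ 541.98 -179.19  186.84   -2.57    0.25   -0.35    0.03    0.45   -0.02] [0.34 0.43 0.59] 21.05 14.150662519876999
```

```bash
python3 -m inch '[0,-0.0003,0,0,0,-0.0003,0.0005,0,0,-0.0002,0.0005,0,0,0,0.0005,0,0,0,0.0005,0,0,0,0,0,0,0,0,0,0,0,0,0,0,0,0,0,0,0,0,0]'
python3 avg.py 16
```

```text
time: 21.88
tool_pos: [541.2, -179.2, 184.9]
tcp_rot: [180.0, 0.0, 87.7]
ft_force: [2.6, 0.6, 0.3]
finger_gap: 14.1
[ 541.14 -179.21  184.79    2.38   -0.12    0.14   -0.02   -0.37    0.01] [0.42 0.6  0.48] 22.6833 14.101939107430745
```

```bash
python3 -m inch '[0,0.0001,0,0,0,0.0002,0,0,0,0.0001,0,0,0,0,0,0,0,0,0,0,0,0,0,0,0,0,0,0,0,0,0,0,0,0,0,0,0,0,0,0]'
python3 avg.py 24
```

```text
time: 23.52
tool_pos: [541.3, -179.2, 184.7]
tcp_rot: [-180.0, -0.0, 87.7]
ft_force: [-1.5, -0.9, -0.3]
finger_gap: 14.3
[ 541.46 -179.18  184.74   -2.46   -0.49   -0.1    -0.08    0.43    0.  ] [0.5  0.56 0.39] 24.7167 14.052962825986521
```

```bash
python3 -m inch '[0,-0.0002,0.0002,0,0,0,0.0002,0,0,0,0,0,0,0,0,0,0,0,0,0,0,0,0,0,0,0,0,0,0,0,0,0,0,0,0,0,0,0,0,0]' - 25
python3 avg.py 20
```

```text
time: 25.55
tool_pos: [541.5, -179.2, 184.5]
tcp_rot: [180.0, 0.0, 87.7]
ft_force: [-1.2, -0.3, 0.1]
finger_gap: 14.0
[ 541.43 -179.19  184.44    0.16   -0.17    0.24   -0.02   -0.01    0.01] [0.54 0.41 0.47] 26.55 13.892410115603752
```

```bash
python3 -m inch '[0,0,-0.0003,0,0,0,-0.0002,0,0,0,0,0,0,0,0,0,0,0,0,0,0,0,0,0,0,0,0,0,0,0,0,0,0,0,0,0,0,0,0,0]'
python3 avg.py 24
```

```text
time: 27.38
tool_pos: [541.4, -179.2, 184.9]
tcp_rot: [180.0, 0.0, 87.7]
ft_force: [0.7, -0.4, 0.1]
finger_gap: 14.1
[ 541.36 -179.19  184.9     1.11   -0.06   -0.01   -0.03   -0.14    0.01] [0.62 0.41 0.64] 28.5833 13.976359619836723
```

The wrist carries no vertical load (−0.01 N) and the arm stands still. I'll release now.

```bash
python3 -m inch '[0,0,0,0,0,0,0,0,0,0,0,0,0,0,0,0,0,0,0,0,0,0,0,0,0,0,0,0,0,0,0,0,0,0,0,0,0,0,0,0]' 0.5
python3 - <<'E'
from h import *
s=readout.sense();print(s['tool_pos'],s['ft_force'],s['finger_gap'])
save('wrist','w8.png',(180,60,480,360),2)
E
```

```text
time: 29.42
tool_pos: [541.4, -179.2, 184.9]
tcp_rot: [180.0, 0.0, 87.7]
ft_force: [0.0, 0.0, 0.4]
finger_gap: 42.7
[ 541.35551362 -179.19890522  184.91812676] [0.0228088  0.00639165 0.41965433] 42.71055060331806
```

View pics/w8.png

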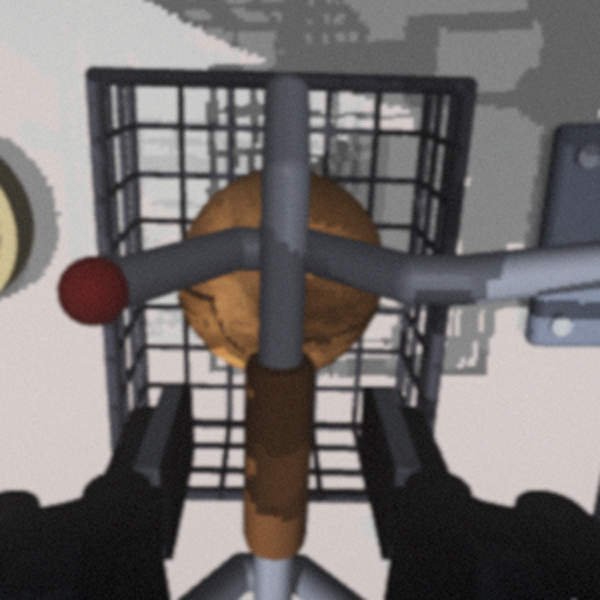

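The basket hangs with its bar at (287,250) in the dip, and both pads are clear of the sleeve. I'll retreat straight up and check.

```bash
python3 -m inch '[0,0,-0.003,0,0,0,-0.006,0,0,0,-0.009,0,0,0,-0.012,0,0,0,-0.015,0,0,0,-0.018,0,0,0,-0.02,0,0,0,-0.02,0,0,0,-0.015,0,0,0,-0.007,0]'
python3 -m inch '[0,0,-0.01,0,0,0,-0.01,0,0,0,-0.01,0,0,0,-0.01,0,0,0,-0.005,0,0,0,0,0,0,0,0,0,0,0,0,0,0,0,0,0,0,0,0,0]'
python3 - <<'E'
from h import *
np.set_printoptions(precision=1,suppress=True)
s=readout.sense();print(s['tool_pos'],s['ft_force'],s['time'])
save('wrist','w9.png')
P={}
for n in ('scene','top','wrist'):
    eyes.snapshot(n)
    d=tip_of(n,'handle_mid');print(n,[(x['confidence'],x['centre']) for x in d])
    if d: P[n]=d[0]['centre']
print(tri(list(P.items())))
for n in P: print(n,atz(n,P[n],200))
E
```

```text
time: 30.3
tool_pos: [542.4, -179.6, 314.5]
tcp_rot: [179.7, 0.1, 87.7]
ft_force: [-0.4, -0.2, 0.1]
finger_gap: 42.8
time: 31.13
tool_pos: [541.1, -179.1, 354.1]
tcp_rot: [-179.9, -0.0, 87.7]
ft_force: [-0.4, 0.1, -0.5]
finger_gap: 42.6
[ 541.1 -179.1  354.1] [-0.4  0.1 -0.5] 31.1333
scene [(0.8, [162.1, 322.1]), (0.56, [145.2, 324.6])]
top [(0.74, [190.7, 370.2])]
wrist [(0.9, [187.0, 318.1])]
(array([ 537.1, -194.6,  182.3]), [np.float64(6.258055420052695), np.float64(7.701800895668067), np.float64(9.05902432972612)])
scene [ 542.6 -185.5  200. ]
top [ 524.1 -192.4  200. ]
wrist [ 540.6 -180.7  200. ]
```

View pics/w9.png

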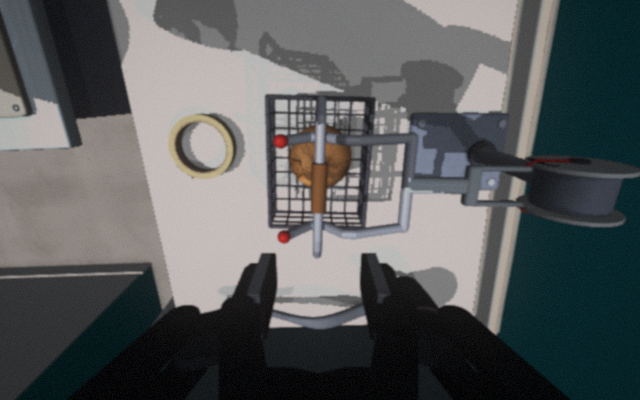

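The picture shows the bar across both hooks, at (320,140) and (318,227). The tips at (280,141) and (284,237) are in front of it, the onion is in the basket, and the gripper is well clear.

```bash
python3 -c "
from bench import workorder,readout
s=readout.sense();print(s['time'],s['ft_force']);print(workorder.hand_in())"
```

```text
31.4833 [-0.14329656 -0.04599409  0.21611205]
the job is handed in; nothing more can be done
None
```

The basket with the onion is hanging on the spring scale's fork, and I handed the job in at 31.5 s.

**What I did:** I gripped the wooden sleeve, carried the basket over the red fork tips from the front and lowered the bar into both dips. I then let it down about 70 mm along the arm's arc until the wrist carried no vertical load (average −0.01 N). Only then did I let go and move straight up. Sideways forces of up to about 2.5 N showed up while lowering. I eased most of that out, leaving about 1 N when I opened the fingers.

**Last checks:**
- **Wrist view:** The picture after the retreat shows the bar in both hooks and the onion in the basket. The tape roll, the only bystander I could clearly see in it, looks undisturbed.
- **Release:** I saw no drop or spring-up in the single pictures before and after letting go, but I did not track the arm continuously.
- **Robot contact:** The wrist force was about zero, and the gripper was well above the basket.
- **Disagreement:** The network's handle position from the top camera was about 15–20 mm off the wrist and scene views. Those two agreed with each other and with where I let go, to within about 6 mm, so I relied on them.

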